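# Lock the storage tub into its counter dock

## Robot

A 6-joint arm with a two-finger parallel gripper is mounted at the origin on the work surface. World frame = base frame: x ahead of the robot, y to its left, z up, the work surface at z = 0. Lengths are in m, angles in rad, forces in N, time in s.
With the tool pointing down it reaches from about 0.375 to 0.9 m from the base axis. Payload 3.1 kg.
Tool frame: the origin (TCP) lies at the centre of the arm's flange, where the gripper is bolted on; the fingertips stand 182 mm ahead of it and the grasp point (between the pads) lies 164 mm ahead of it; z points along the fingers, x is the direction in which the jaws open and shut, and the axes are right-handed (so a half turn about z gives the same grasp; the last joint's range is limited). The gripper opens to 87 mm and grips with 3 to 60 N. Pads are 19 mm wide; open, the fingers measure 117 mm over their backs; the gripper's body (75 mm by 190 mm) begins 51 mm behind the grasp point.
Start: joints at [1.139, 0.527, 1.433, -0, 1.181, -0.178], TCP at [0.157, 0.605, 0.405] pointing down, gripper open.
Joint ranges: [-3.08, 3.08], [-0.75, 2.2], [0.22, 2.44], [-1.43, 4.57], [0, 2.65], [-2.85, 2.85]. Speed limits (rad/s): [2.79, 2.79, 3.14, 3.14, 3.14, 3.14].

## Interface

Orientations are given as a unit quaternion [x, y, z, w].
In Python, from rig import status, eyes, robot gives the robot as it stands. The module is installed in compiled form; this text tells all that it offers.
- The arm moves only by the tool step_arm, never from a script. Its argument "steps" is a list of rows, each a list of 7 numbers: the closure, from -1 (fully open) to 1 (shut), so that 0 is half open, then the shift along the tool's x, y, z each as a share of 0.025 m, from -1 to 1, then the turn, a rotation vector about the tool's x, y, z each as a share of 8 degrees, from -1 to 1. In form: [[jaw, dx, dy, dz, rx, ry, rz], ...]. A call has exactly 10 rows; each row shifts and turns the commanded pose from where the row before left it, along the tool's axes as they then stand; what a row does not reach is not made up. A row lasts 1/10 s, in which the tool goes at most 50 mm and 8.59 degrees, less where a joint would pass 70% of its speed; a pose out of reach is approached as far as the arm can. A call with a number of a shift or a turn outside -1 to 1 is refused whole. A call with a gripper value outside its range is refused whole. The fingers move at their own pace and stop on an object; "squeeze" is the grip in N (left out, the last holds). Time passes only in rows, so rows that do not move let the fingers close, or fill a call up. It gives the time, the measured TCP pose, the force and the opening at its end, in the units of the state.
- status.get_obs(): the state, without advancing time (a new reading comes with each control period).
- eyes.camera(name): name is "side" or "top" or "wrist"; returns (picture, depth): 480x640x3 uint8, red, green, blue; 480x640 float32, m along the optical axis (not along the pixel's ray), 0 where there is no reading.
- eyes.camera_info(name): a dict with "K" (3x3 intrinsics, pixels), "R" (3x3) and "t" (3): a world point X has camera coordinates R X + t. Camera axes: x right, y down, z forward; pixel columns grow to the right and rows downward; lengths in m; the calibration is good to about 2 mm. A picture is of the moment at which its call begins: read the wrist's pose just before it. camera_info takes no time and is no camera call; for the wrist camera it gives the pose at the moment of the call.
- robot.hand_in(): hands the job in, once; it reports no verdict.
The state is a dict: "time": time; "q": joint angles; "joint_velocities": joint speeds; "joint_torque": joint torques, N m; "position": TCP position; "tool_rot": TCP orientation; "ft_force": force on the tool from outside, world axes, zero at the start; "moment": the same for the moment, N m; "grip_width": finger opening in m.
Only numpy, scipy, OpenCV 4.12 (cv2) and the standard library are available. Lean on these libraries where they do the work, as an engineer would, in place of code of your own. Each camera call takes 0.05 s, during which the arm holds its last target.

## Task

Slide the storage tub forward along its counter dock until it is home at the end stop and locked. Two spring stop pins stand in its way: with the fingertips press the ribbed strip behind the tub down until the pins have sunk below the runners, and keep it pressed while you push the tub forward past them; then let the strip come back up so that the pins lock the tub in. Only press and push: do not lift or tip the tub, leave the other things where they are, and finish with the hand clear.

Things in the scene. Friction and masses are not known exactly. Their poses are not given: they have to be found in the camera images.
- dock: steel dock fixed to the counter, 270 long (x), 124 wide (y). Origin: on the counter surface, on its long centre line; it reaches from x = -170 (open rear end, nearer the robot) to x = +100. The tub slides along its +x on two runners, tops 32 above the counter; the open groove between them, 50 wide (y -25 to +25), holds the strip. Guide walls at y = +-54 to +-62 are 46 tall.
- end_stop (a point): middle of the foot of the end stop's face that meets the tub's front (dock x = +83, y = 0, z = 32). The end stop is a steel wall across the dock, its top 56 above the counter. With the tub home, the tub's origin is 50 to 56 short of this face (dock x = +27 to +33).
- pins (a point): point midway between the two square stop pins (10 x 10), at runner height: dock x = +60, y = 0, z = 32. The pins stand at y = +-45 and, while the strip is up, 8 above the runners.
- strip (a joint): how far the strip is pressed down, in m: 0 = up, 0.016 = fully down on its stop (pin tops 8 mm under the runner tops). From about 0.009 the pins are clear of the tub. Strip and pins are one part and move straight down together wherever the strip is pressed. Spring: about 4 N to start, 9 N fully down; it comes up by itself when let go
- strip_rear (a point): point on the strip's top at the rear end of its centre line (dock x = -165, y = 0, z = 30; fixed to the dock, does not sink). The strip is black, ribbed, flat, 44 wide, and runs from here 240 along the dock's +x, under the tub. Its top is 30 above the counter when up, 14 when fully down
- tub: loose dark lidded tub, 0.4 to 0.65 kg, 100 long (x, along the dock's +x), 76 wide, 55 tall; origin at the centre of its underside. Its rear face is flat, at x = -50. Lugs 12 long and 14 tall stick out 14 sideways at its four bottom corners; the pins block the front two (x = +38 to +50) and lock behind them. It starts on the runners, its front 10 to 50 short of the pins
- jar: a short glass jar with a steel cap, 56 across and 75 tall, standing just left of the dock; bystander, leave alone
- cup: a small open steel cup, 64 across and 70 tall, standing just right of the dock; bystander, leave alone
- spare_tub: a similar dark tub WITHOUT lugs, 100 x 76 x 55, standing on the counter away from the dock; bystander, leave alone
- bowl: a white bowl, 110 across and 50 tall; bystander, leave alone
- sauce: a tall squeeze bottle, 54 across and 160 tall; bystander, leave alone
- mug: a white mug, 80 across and 90 tall; bystander, leave alone
Things that resemble listed ones, but are neither listed nor needed, are in the scene too. Leave any orange, pink or yellow look-alike of the tub alone.

How it is judged:
By the outcome, as a careful person would: the job done as asked, in the order asked, and still so for the second after the job is handed in, with the robot touching nothing.
It also fails if it takes over 38 s, if anything falls off the work surface, if the arm or the gripper's body presses on something with over 40 N, if the wrist force passes 120 N, or if a joint passes its speed limit or range.

## Working session

There is one attempt and no reset: what is moved stays moved. The work goes in short steps, Python scripts to look and compute and a tool call to move; the robot and the scene stay as the last step left them, time stands still between calls to the robot, and variables do not carry over. Pictures are saved under pics/ and viewed, and the job is handed in when it is done.

Besides the shell and the picture viewer there is one more tool, called in YAML: its name, and indented under it one key for each argument. step_arm: Moves the arm, as the interface text tells. Its arguments: {"type":"object","properties":{"steps":{"type":"array"},"squeeze":{"type":"number"}},"required":["steps"]}

```bash
mkdir -p pics; python3 - <<'E'
from rig import status, eyes, robot
import cv2,numpy as np,pickle
print(status.get_obs())
for n in ["side","top"]:
    p,d=eyes.camera(n); i=eyes.camera_info(n)
    pickle.dump((p,d,i),open(f"pics/{n}0.pkl","wb"))
    cv2.imwrite(f"pics/{n}0.png",p[:,:,::-1]); print(n,i)
E
```

```text
{'time': 0.0, 'q': array([ 1.13852408e+00,  5.28463726e-01,  1.43387350e+00, -3.00884385e-05,
        1.18137356e+00, -1.78501374e-01]), 'joint_velocities': array([ 1.37792573e-03, -1.44619605e-04,  9.98437455e-05,  5.91152413e-04,
       -1.18162126e-03,  4.73536027e-05]), 'joint_torque': array([ 4.92776071e-04, -4.40044892e+01, -1.76591563e+01,  6.33544824e-02,
        5.83079411e-02, -1.74841193e-04]), 'position': array([0.15674434, 0.60468304, 0.40378187]), 'tool_rot': array([ 7.90899281e-01,  6.11945427e-01, -9.32955355e-04,  5.01404400e-04]), 'ft_force': array([-0.49555378,  0.32207428, -0.40154825]), 'moment': array([ 0.00516493, -0.00100191,  0.0200681 ]), 'grip_width': 0.08715890212898054}
side {'K': array([[579.02638206,   0.        , 332.00705335],
       [  0.        , 579.02638206, 245.52614742],
       [  0.        ,   0.        ,   1.        ]]), 'R': array([[ 0.99094235, -0.1334172 , -0.0152678 ],
       [-0.11267069, -0.76417157, -0.63509616],
       [ 0.07306553,  0.63106392, -0.77228218]]), 't': array([-0.55716128,  0.08697222,  1.56134225])}
top {'K': array([[618.44031126,   0.        , 324.16186318],
       [  0.        , 618.44031126, 239.9042843 ],
       [  0.        ,   0.        ,   1.        ]]), 'R': array([[-0.0166584 , -0.99985561,  0.00335557],
       [-0.99480284,  0.01623687, -0.10051705],
       [ 0.10044805, -0.00501258, -0.99492968]]), 't': array([-0.00713342,  0.57716225,  1.48857036])}
```

View pics/side0.png

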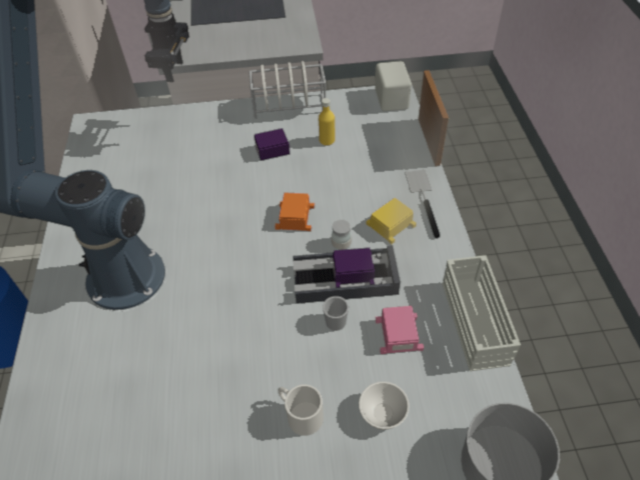

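View pics/top0.png

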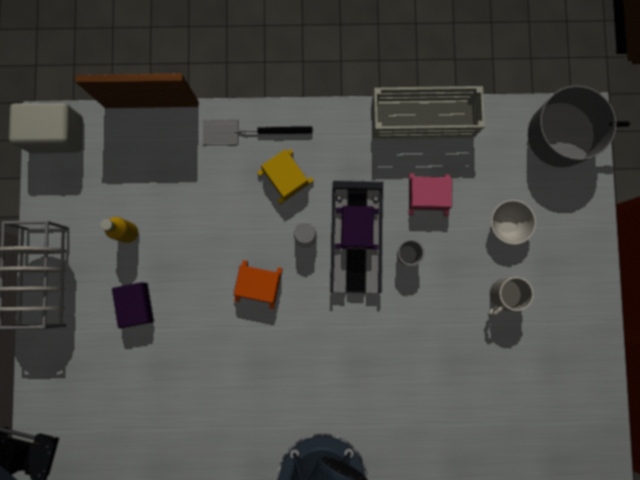

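Candidates: the dark tub on the dock, with lugs (top 357,228; side 353,264); a dark spare tub (top 132,305); and the orange (258,284), yellow (286,175) and pink (431,195) look-alikes. I choose the one on the dock and check it in a crop.

```bash
cat > h.py <<'E'
import numpy as np,pickle,cv2
def cloud(p,d,i):
    v,u=np.mgrid[0:480,0:640]; K=i['K']
    c=np.stack([(u-K[0,2])/K[0,0]*d,(v-K[1,2])/K[1,1]*d,d],-1)
    return (c-i['t'])@i['R']
E
python3 - <<'E'
from h import *
p,d,i=pickle.load(open("pics/top0.pkl","rb"))
W=cloud(p,d,i)
cv2.imwrite("pics/c1.png",cv2.resize(p[165:310,300:445,::-1],None,fx=4,fy=4,interpolation=cv2.INTER_CUBIC))
p2,d2,i2=pickle.load(open("pics/side0.pkl","rb"))
cv2.imwrite("pics/c2.png",cv2.resize(p2[215:340,270:430,::-1],None,fx=5,fy=5,interpolation=cv2.INTER_CUBIC)[:600])
print(np.round(W[60:300:40,200]*1000))
# heights in mm grid
sub=W[178:300:4,326:392:4]
for r in sub: print(' '.join('%4d'%(z*1000) for z in r[:,2]), '| x=%.3f'%r[8,0])
print(np.round(W[260,326:392:4,1],3))
E
```

```text
[[1351.  441. -738.]
 [ 945.  295.   -0.]
 [ 839.  294.    3.]
 [ 738.  295.   -4.]
 [ 634.  292.    9.]
 [ 534.  292.    5.]]
   0    2    3    4    1    0    7    5    0    5   -3    3   -3   -1    0   -3    2 | x=0.736
  -1    2   53   62   59   55   59   55   55   61   62   57   57   57   56    3    2 | x=0.715
   4   -1   56   55   53   53   64   60   57   53   61   56   59   60   58    3    3 | x=0.704
   1    1   43   37   32   35   17   13   17   16   20   39   34   33   50    0    0 | x=0.702
   3    1   51   33   32   34   34   31   34   31   29   31   36   31   49    1    0 | x=0.689
   5    5   44   45   33   34   31   34   31   28   32   27   42   33   47    2    3 | x=0.679
   0    5   46   43   32   36   35   28   34   31   35   31   32   30   53   -1    8 | x=0.669
  -1    0   53   33   34   93   91   91   93   92   83   86   34   40   42    6    6 | x=0.650
   1   -1   46   48   69   91   91   94   86   87   84   89   43   50   52    0    1 | x=0.641
   0    0   48   35   79   89   90   88   90   88   91   92   33   33   52   -4    3 | x=0.631
   9    0   48   39   7
[... 1393 characters left out ...]
 x=0.492
   1    5   40   31   37    8   34   35   26   31   34   34   33   32    6   10    0 | x=0.482
   2    0   38   29   30    7   32   34   32   28   35   32   28   36    6    0    2 | x=0.472
   0   15   31   34   32    6   30   29   41   30   33   32   30   38    0    1    9 | x=0.462
  -9   25   32   36   29   11   10    6    6   11   39   32   30   42   -4    3    3 | x=0.453
   2    2   -2    2    5   -2    1   -1    3    3    1   -2   -1    4    2   -1    6 | x=0.444
   1    0    1    0    5    0    1    4    7   -3    1    4   -2    1    5   -1   -3 | x=0.434
[-0.02  -0.03  -0.039 -0.05  -0.059 -0.07  -0.079 -0.089 -0.098 -0.108
 -0.119 -0.128 -0.137 -0.147 -0.156 -0.17  -0.18 ]
```

View pics/c1.png

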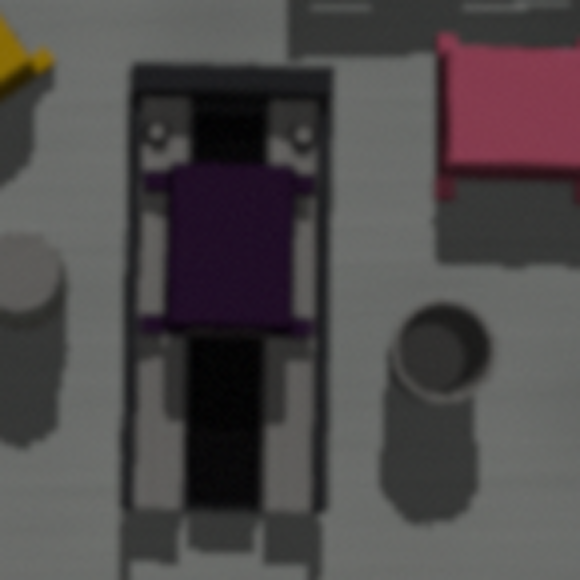

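View pics/c2.png

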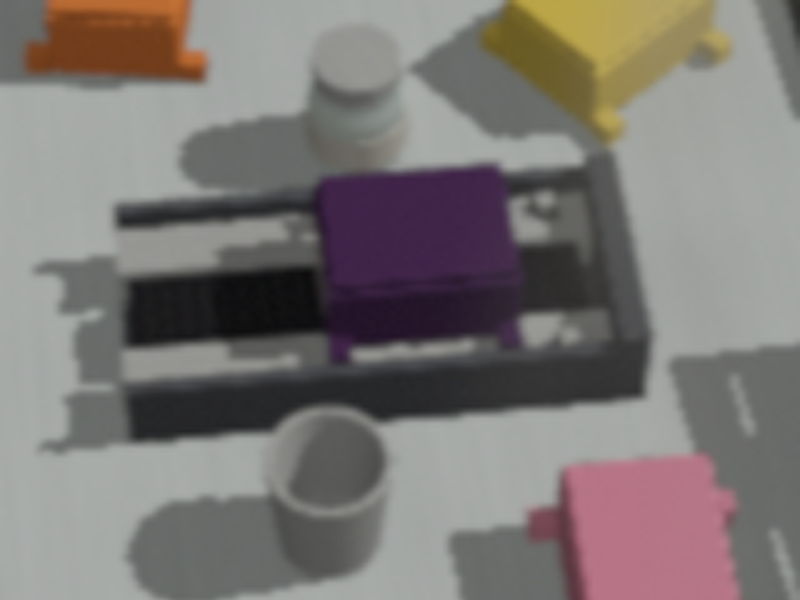

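The crops show that the tub on the dock has four lugs and sits behind the two pins (crop 158,133 and 303,133), with the strip exposed behind it. This is the right tub. Next I measure the dock pose.

```bash
python3 - <<'E'
from h import *
def ray(i,u,v,z):
    K=i['K'];R=i['R'];t=i['t'];c=-R.T@t
    r=R.T@np.array([(u-K[0,2])/K[0,0],(v-K[1,2])/K[1,1],1]);return c+r*(z-c[2])/r[2]
p,d,i=pickle.load(open("pics/top0.pkl","rb")); W=cloud(p,d,i)
C=lambda x,y:(300+(x+.5)/4-.5,165+(y+.5)/4-.5)
def show(n,x,y,z): print(n,np.round(ray(i,*C(x,y),z)*1000,1))
show('rear strip',222,510,.03); show('wall RL',122,512,.046); show('wall RR',326,512,.046)
show('stop FL',133,66,.056); show('stop FR',333,66,.056)
show('pinL',158,133,.04); show('pinR',303,133,.04)
show('tub top rear',230,333,.087);show('tub top frontL',172,166,.087);show('tub top frontR',295,166,.087);
show('tub rear L',165,333,.087);show('tub rear R',294,333,.087)
show('lug rear L',145,333,.046);show('lug rear R',312,333,.046)
# lid mask
m=((p[...,2].astype(int)-p[...,1]>12)&(np.hypot(W[...,0]-.6,W[...,1]+.1)<.12)).astype(np.uint8)
P=W[(m>0)&(W[...,2]>.075)]
print('lid',np.percentile(P[:,0],[1,99]),np.percentile(P[:,1],[1,99]),cv2.minAreaRect((P[:,:2]*1000).astype(np.float32)))
# walls
for a,b in[(-.055,-.02),(-.18,-.14)]:
    s=(W[...,2]>.04)&(W[...,2]<.056)&(W[...,1]>a)&(W[...,1]<b)&(W[...,0]>.46)&(W[...,0]<.68)
    f=np.polyfit(W[s][:,0],W[s][:,1],1);print(f,s.sum(), np.polyval(f,.45),np.polyval(f,.7))
# jar,cup
for n,(u,v),z in[('jar',(305,233),.075),('cup',(411,252),.07)]: print(n,ray(i,u,v,z))
p,d,i=pickle.load(open("pics/side0.pkl","rb"))
C=lambda x,y:(270+(x+.5)/5-.5,215+(y+.5)/5-.5)
show('S strip rearL',128,283,.03);show('S strip rearR',133,347,.03)
show('S wall RL out',117,207,.046);show('S wall RR out',126,388,.046)
show('S stop far FL',607,150,.056);show('S stop FR',648,332,.056)
show('S tub topRL',318,182,.087);show('S tub topRR',332,285,.087);show('S tub topFL',500,168,.087);show('S tub topFR',518,275,.087)
E
```

```text
rear strip [448.  -89.8  30. ]
wall RL [447.6 -28.8  46. ]
wall RR [ 445.5 -151.5   46. ]
stop FL [717.7 -40.1  56. ]
stop FR [ 715.7 -161.8   56. ]
pinL [678.9 -55.   40. ]
pinR [ 677.5 -144.    40. ]
tub top rear [551.  -93.7  87. ]
tub top frontL [651.  -61.5  87. ]
tub top frontR [ 649.8 -134.5   87. ]
tub rear L [551.6 -55.4  87. ]
tub rear R [ 550.4 -131.5   87. ]
lug rear L [555.4 -44.6  46. ]
lug rear R [ 553.7 -145.8   46. ]
lid [0.55581903 0.65028603] [-0.13055376 -0.05894921] ((604.13134765625, -96.12646484375), (73.9512710571289, 100.97333526611328), 88.81897735595703)
[-0.04795112 -0.01216568] 373 -0.033743687544067695 -0.04573146847143648
[-0.0190206  -0.14081279] 355 -0.14937205734202105 -0.15412720641140026
jar [0.58960259 0.02894121 0.075     ]
cup [ 0.54047934 -0.22295232  0.07      ]
S strip rearL [455.6 -67.   30. ]
S strip rearR [ 454.3 -108.8   30. ]
S wall RL out [454.4 -27.9  46. ]
S wall RR out [ 448.3 -145.2   46. ]
S stop far FL [717.5 -35.3  56. ]
S stop FR [ 714.5 -156.1   56. ]
S tub topRL [558.7 -59.4  87. ]
S tub topRR [ 556.7 -126.3   87. ]
S tub topFL [653.4 -63.9  87. ]
S tub topFR [ 650.2 -133.7   87. ]
```

step_arm:
  steps:
    - [1,0,0,0,0,0,-0.77]
    - [1,0,0,0,0,0,-0.77]
    - [1,-1,1,0,0,0,0]
    - [1,-1,1,0,0,0,0]
    - [1,-1,1,0,0,0,0]
    - [1,-1,1,0,0,0,0]
    - [1,-1,1,0,0,0,0]
    - [1,-1,1,0,0,0,0]
    - [1,-1,1,0,0,0,0]
    - [1,-1,1,0,0,0,0]
  squeeze: 20

```text
time: 1.1
position: [0.3497, 0.3961, 0.4045]
tool_rot: [0.721, 0.693, -0.0, -0.0]
ft_force: [0.2, -0.1, 0.5]
grip_width: 0.0152
```

step_arm:
  steps:
    - [1,-1,0.6,0,0,0,0]
    - [1,-1,0.6,0,0,0,0]
    - [1,-1,0.6,0,0,0,0]
    - [1,-1,0.6,0,0,0,0]
    - [1,-1,0.6,0,0,0,0]
    - [1,-1,0.6,0,0,0,0]
    - [1,-1,0.6,0,0,0,0]
    - [1,-1,0.6,0,0,0,0]
    - [1,-1,0.6,0,0,0,0]
    - [1,-1,0.6,0,0,0,0]

```text
time: 2.1
position: [0.4895, 0.1406, 0.4045]
tool_rot: [0.721, 0.693, -0.0, -0.0]
ft_force: [1.8, -0.0, -0.1]
grip_width: 0.0008
```

step_arm:
  steps:
    - [1,-1,0.1,0,0,0,0]
    - [1,-1,0.1,0,0,0,0]
    - [1,-1,0.1,0,0,0,0]
    - [1,-1,0.1,0,0,0,0]
    - [1,-1,0.1,0,0,0,0]
    - [1,-1,0,0.4,0,0,0]
    - [1,-1,0,0.5,0,0,0]
    - [1,-1,0,1,0,0,0]
    - [1,-0.6,0,1,-0.6,0,0]
    - [1,-0.6,0,1,-0.65,0,0]

```text
time: 3.1
position: [0.4947, -0.0896, 0.3065]
tool_rot: [0.718, 0.69, 0.061, 0.064]
ft_force: [0.9, 0.9, 0.0]
grip_width: 0.0007
```

```bash
python3 - <<'E'
from rig import status, eyes, robot
import cv2,numpy as np,pickle
from scipy.spatial.transform import Rotation as R
o=status.get_obs(); r=R.from_quat(o['tool_rot']).as_matrix()
print(o['position'],'\n',r.round(3),'tip',o['position']+.182*r[:,2],o['ft_force'])
for n in ["side","wrist"]:
    p,d=eyes.camera(n); i=eyes.camera_info(n)
    pickle.dump((p,d,i),open(f"pics/{n}1.pkl","wb"))
    cv2.imwrite(f"pics/{n}1.png",p[:,:,::-1])
    if n=="side": cv2.imwrite("pics/s1c.png",cv2.resize(p[140:340,220:480,::-1],None,fx=3,fy=3,interpolation=cv2.INTER_CUBIC))
E
```

```text
[ 0.49469251 -0.0895652   0.30645499] 
 [[ 0.04   0.983  0.177]
 [ 0.999 -0.039 -0.008]
 [-0.001  0.177 -0.984]] tip [ 0.5268348  -0.09095873  0.12732116] [0.86083947 0.8597089  0.01426133]
```

View pics/s1c.png

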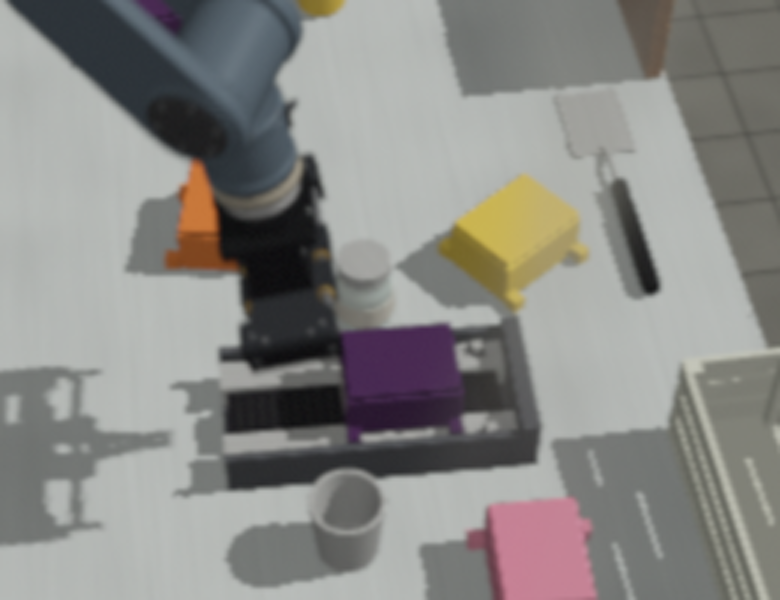

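View pics/wrist1.png

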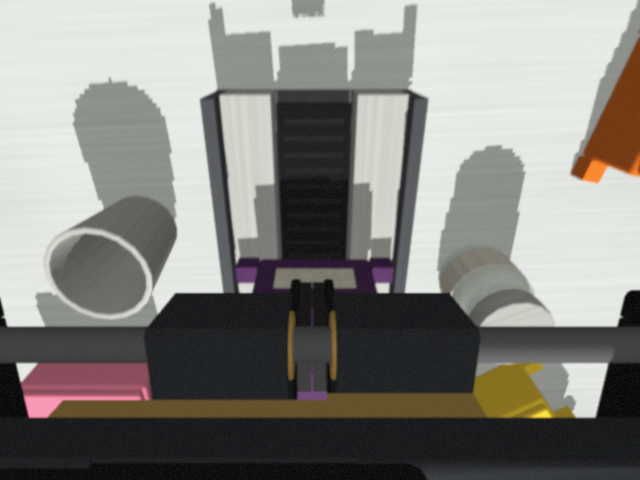

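The wrist view shows the strip centred near column 315 and the fingers at column 312. The hand is well aligned, with the tub's rear edge at row 262. I check both numerically.

```bash
python3 - <<'E'
from h import *
def ray(i,u,v,z):
    K=i['K'];R=i['R'];t=i['t'];c=-R.T@t
    r=R.T@np.array([(u-K[0,2])/K[0,0],(v-K[1,2])/K[1,1],1]);return (c+r*(z-c[2])/r[2]).round(4)
p,d,i=pickle.load(open("pics/wrist1.pkl","rb"))
print('cam',-i['R'].T@i['t'])
for n,u,v,z in[('stripL',278,105,.03),('stripR',352,105,.03),('stripL2',283,240,.03),('stripR2',348,240,.03),('tubtop',315,262,.087),('tub bottom?',315,262,.032),('lug',245,260,.046),('lugR',383,260,.046),('rearL',218,92,.032),('rearR',413,92,.032)]: print(n,ray(i,u,v,z))
W=cloud(p,d,i)
print(W[250:292:4,315].round(3))
E
```

```text
cam [ 0.42095533 -0.08612346  0.27280682]
stripL [ 0.4498 -0.1064  0.03  ]
stripR [ 0.4516 -0.063   0.03  ]
stripL2 [ 0.5379 -0.11    0.03  ]
stripR2 [ 0.5398 -0.0655  0.03  ]
tubtop [ 0.5243 -0.0882  0.087 ]
tub bottom? [ 0.5549 -0.0888  0.032 ]
lug [ 0.5436 -0.1344  0.046 ]
lugR [ 0.5476 -0.044   0.046 ]
rearL [ 0.441  -0.1401  0.032 ]
rearR [ 0.4457 -0.0281  0.032 ]
[[ 0.545 -0.088  0.032]
 [ 0.549 -0.089  0.032]
 [ 0.551 -0.089  0.033]
 [ 0.551 -0.089  0.04 ]
 [ 0.551 -0.089  0.045]
 [ 0.55  -0.089  0.051]
 [ 0.551 -0.089  0.056]
 [ 0.551 -0.089  0.061]
 [ 0.514 -0.088  0.125]
 [ 0.513 -0.088  0.129]
 [ 0.513 -0.088  0.132]]
```

step_arm:
  steps:
    - [1,0.08,-0.127,0.71,0,0,0]
    - [1,0,-0.127,0.71,0,0,0]
    - [1,0,-0.127,0.71,0,0,0]
    - [1,0,-0.127,0.71,0,0,0]
    - [1,0,-0.127,0.71,0,0,0]
    - [1,0,-0.035,0.2,0,0,0]
    - [1,0,-0.035,0.2,0,0,0]
    - [1,0,-0.035,0.2,0,0,0]
    - [1,0,0,0,0,0,0]
    - [1,0,0,0,0,0,0]

```text
time: 4.2
position: [0.4943, -0.0859, 0.203]
tool_rot: [0.718, 0.691, 0.06, 0.062]
ft_force: [-2.5, 2.5, 6.1]
grip_width: 0.0006
```

```bash
cat > look.py <<'E'
import sys
from rig import status, eyes, robot
import cv2,numpy as np,pickle
from scipy.spatial.transform import Rotation as R
k=sys.argv[1]
o=status.get_obs(); r=R.from_quat(o['tool_rot']).as_matrix()
print(o['time'],o['position'].round(4),'\n',r.round(3),'\ntip',(o['position']+.182*r[:,2]).round(4),'low z',(o['position']+.182*r[:,2]-.0095*r[:,1])[2].round(4),o['ft_force'].round(1))
p,d=eyes.camera("side"); i=eyes.camera_info("side")
pickle.dump((p,d,i),open(f"pics/side{k}.pkl","wb"))
a=cv2.resize(p[200:330,260:430,::-1],None,fx=4,fy=4,interpolation=cv2.INTER_CUBIC)
cv2.imwrite(f"pics/s{k}c.png",a)
p,d=eyes.camera("wrist"); i=eyes.camera_info("wrist")
pickle.dump((p,d,i),open(f"pics/wrist{k}.pkl","wb"))
cv2.imwrite(f"pics/wrist{k}.png",p[:,:,::-1])
E
python3 look.py 2
```

```text
4.2 [ 0.4943 -0.0859  0.203 ] 
 [[ 0.038  0.984  0.172]
 [ 0.999 -0.038 -0.005]
 [ 0.001  0.172 -0.985]] 
tip [ 0.5257 -0.0869  0.0238] low z 0.0221 [-2.5  2.5  6.1]
```

View pics/s2c.png

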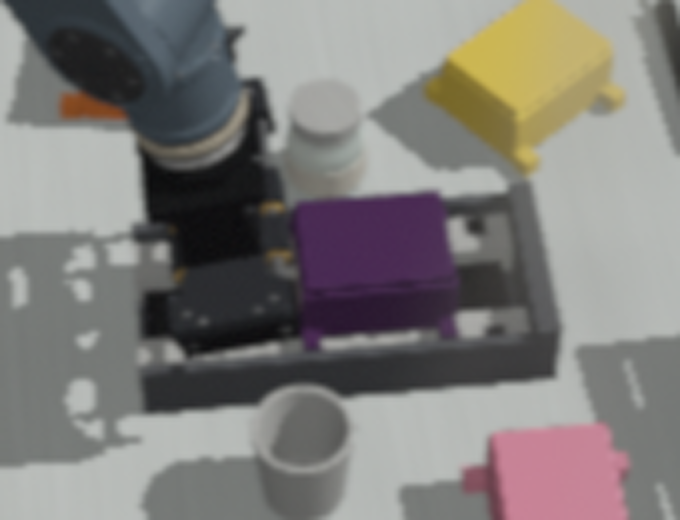

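View pics/wrist2.png

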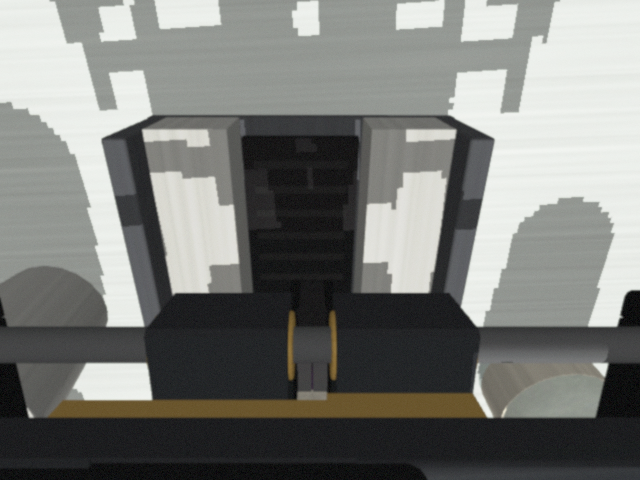

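The strip is down about 8 mm with 6 N on the tip, and the pins show as sunk into their holes (crop 477,225 and 493,325). I press a little deeper and start forward.

step_arm:
  steps:
    - [1,0,-0.015,0.1,0,0,0]
    - [1,0,-0.015,0.1,0,0,0]
    - [1,0,0,0,0,0,0]
    - [1,0,0.2,0.035,0,0,0]
    - [1,0,0.2,0.035,0,0,0]
    - [1,0,0.2,0.035,0,0,0]
    - [1,0,0.2,0.035,0,0,0]
    - [1,0,0.1,0.018,0,0,0]
    - [1,0,0,0,0,0,0]
    - [1,0,0,0,0,0,0]

```text
time: 5.3
position: [0.5155, -0.0866, 0.1981]
tool_rot: [0.718, 0.691, 0.059, 0.06]
ft_force: [-8.1, -0.4, 9.2]
grip_width: 0.0002
```

```bash
python3 look.py 3
```

```text
5.3 [ 0.5155 -0.0866  0.1981] 
 [[ 0.037  0.985  0.168]
 [ 0.999 -0.037 -0.004]
 [ 0.002  0.168 -0.986]] 
tip [ 0.546  -0.0874  0.0186] low z 0.017 [-8.1 -0.4  9.2]
```

View pics/s3c.png

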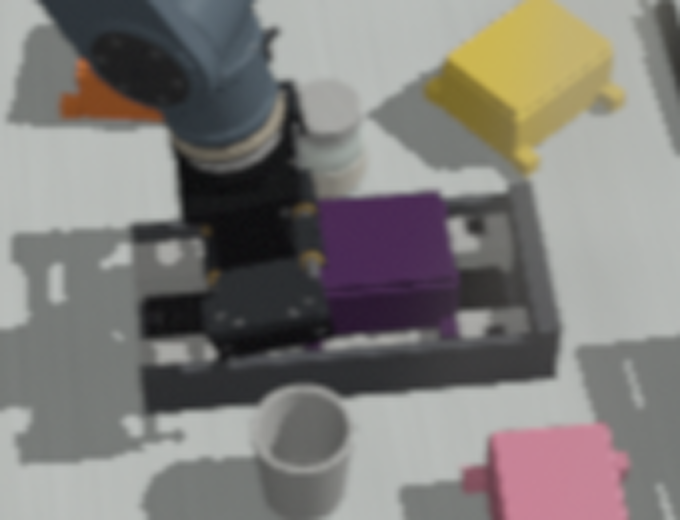

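The strip is down 13 mm (about 9 N) and the tip has just reached the tub, which has not moved. I push on in small rows.

step_arm:
  steps:
    - [1,0,0.16,0.027,0,0,0]
    - [1,0,0.16,0.027,0,0,0]
    - [1,0,0.16,0.027,0,0,0]
    - [1,0,0.16,0.027,0,0,0]
    - [1,0,0.16,0.027,0,0,0]
    - [1,0,0.16,0.027,0,0,0]
    - [1,0,0.16,0.027,0,0,0]
    - [1,0,0.16,0.027,0,0,0]
    - [1,0,0,0,0,0,0]
    - [1,0,0,0,0,0,0]

```text
time: 6.4
position: [0.5474, -0.0874, 0.1979]
tool_rot: [0.718, 0.691, 0.059, 0.059]
ft_force: [-7.6, 1.1, 7.4]
grip_width: 0.0002
```

```bash
python3 look.py 4
```

```text
6.4 [ 0.5474 -0.0874  0.1979] 
 [[ 0.037  0.986  0.165]
 [ 0.999 -0.037 -0.003]
 [ 0.003  0.165 -0.986]] 
tip [ 0.5775 -0.088   0.0184] low z 0.0169 [-7.6  1.1  7.4]
```

View pics/s4c.png

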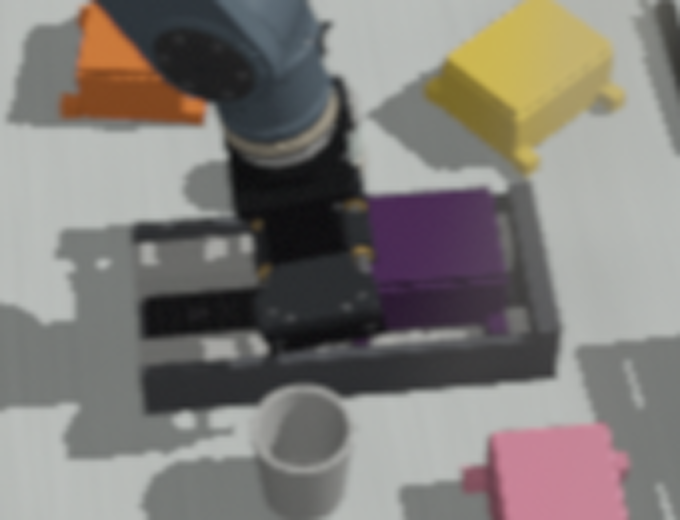

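The tub has moved about 31 mm and is straddling the sunken pins. About 14 mm remain.

step_arm:
  steps:
    - [1,0,0.12,0.02,0,0,0]
    - [1,0,0.12,0.02,0,0,0]
    - [1,0,0.12,0.02,0,0,0]
    - [1,0,0.12,0.02,0,0,0]
    - [1,0,0.06,0.01,0,0,0]
    - [1,0,0,0,0,0,0]
    - [1,0,0,0,0,0,0]
    - [1,0,0,0,0,0,0]
    - [1,0,0,0,0,0,0]
    - [1,0,0,0,0,0,0]

```text
time: 7.5
position: [0.561, -0.0881, 0.198]
tool_rot: [0.718, 0.691, 0.058, 0.059]
ft_force: [-8.3, 0.1, 7.5]
grip_width: 0.0003
```

```bash
python3 look.py 5
```

```text
7.5 [ 0.561  -0.0881  0.198 ] 
 [[ 0.037  0.986  0.165]
 [ 0.999 -0.037 -0.003]
 [ 0.003  0.165 -0.986]] 
tip [ 0.5909 -0.0886  0.0185] low z 0.0169 [-8.3  0.1  7.5]
```

View pics/s5c.png

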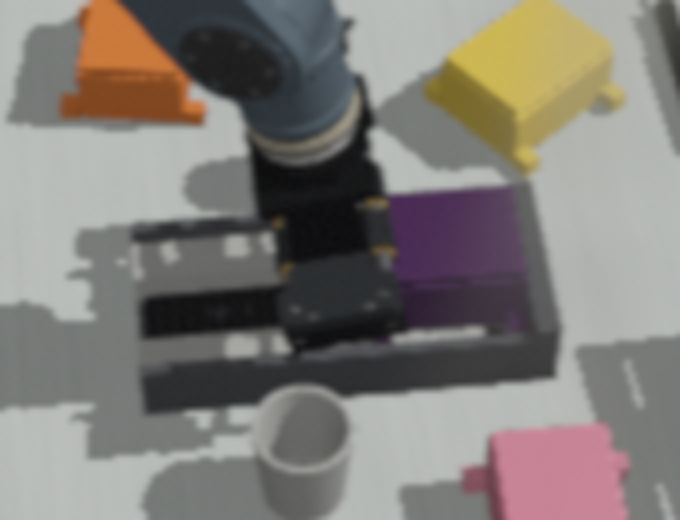

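step_arm:
  steps:
    - [1,0,0.06,0.01,0,0,0]
    - [1,0,0.06,0.01,0,0,0]
    - [1,0,0,0,0,0,0]
    - [1,0,0,0,0,0,0]
    - [1,0,0,0,0,0,0]
    - [1,0,0,0,0,0,0]
    - [1,0,0,0,0,0,0]
    - [1,0,0,0,0,0,0]
    - [1,0,0,0,0,0,0]
    - [1,0,0,0,0,0,0]

```text
time: 8.6
position: [0.5627, -0.0882, 0.198]
tool_rot: [0.718, 0.692, 0.057, 0.057]
ft_force: [-13.7, -0.7, 10.1]
grip_width: 0.0003
```

step_arm:
  steps:
    - [1,0,0.08,0.01,0,0,0]
    - [1,0,0,0,0,0,0]
    - [1,0,0,0,0,0,0]
    - [1,0,0,0,0,0,0]
    - [1,0,0,0,0,0,0]
    - [1,0,0,0,0,0,0]
    - [1,0,0,0,0,0,0]
    - [1,0,0,0,0,0,0]
    - [1,0,0,0,0,0,0]
    - [1,0,0,0,0,0,0]

```text
time: 9.6
position: [0.5635, -0.0882, 0.198]
tool_rot: [0.718, 0.692, 0.056, 0.055]
ft_force: [-16.5, -2.7, 12.6]
grip_width: 0.0005
```

```bash
python3 look.py 6
```

```text
9.6 [ 0.5635 -0.0882  0.198 ] 
 [[ 0.036  0.987  0.158]
 [ 0.999 -0.037 -0.002]
 [ 0.004  0.158 -0.988]] 
tip [ 0.5922 -0.0885  0.0182] low z 0.0167 [-16.5  -2.7  12.6]
```

View pics/s6c.png

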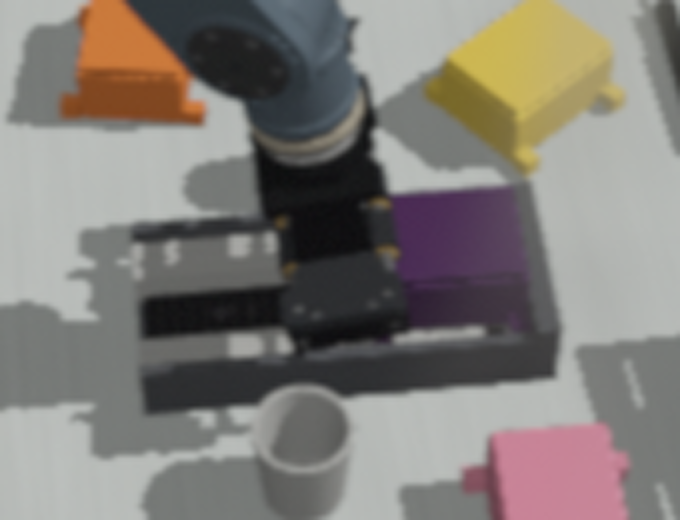

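The force rises while motion stalls, so the tub is against the end stop. I back off while still pressing, then raise.

step_arm:
  steps:
    - [1,0,-0.16,-0.025,0,0,0]
    - [1,0,-0.16,-0.025,0,0,0]
    - [1,0,-0.16,-0.025,0,0,0]
    - [1,0,-0.16,-0.025,0,0,0]
    - [1,0,0,0,0,0,0]
    - [1,0,0.03,-0.2,0,0,0]
    - [1,0,0.03,-0.2,0,0,0]
    - [1,0,0.03,-0.2,0,0,0]
    - [1,0,0.03,-0.2,0,0,0]
    - [1,0,0.06,-0.4,0,0,0]

```text
time: 10.7
position: [0.551, -0.0886, 0.2273]
tool_rot: [0.718, 0.691, 0.06, 0.061]
ft_force: [0.3, -0.5, -0.8]
grip_width: 0.0005
```

step_arm:
  steps:
    - [1,0,0,-0.6,0,0,0]
    - [1,0,0,-0.8,0,0,0]
    - [1,0,-0.2,-1,0,0,0]
    - [1,0,-0.5,-1,0,0,0]
    - [1,0,-1,-1,0,0,0]
    - [1,0,-1,-1,0,0,0]
    - [1,0,-1,-1,0,0,0]
    - [1,0,-1,-1,0,0,0]
    - [1,0,0,-1,0,0,0]
    - [1,0,0,0,0,0,0]

```text
time: 11.7
position: [0.3989, -0.0829, 0.4169]
tool_rot: [0.718, 0.69, 0.061, 0.066]
ft_force: [0.3, -0.8, -0.1]
grip_width: 0.0004
```

```bash
python3 look.py 7; python3 - <<'E'
from rig import eyes
import cv2,pickle
p,d=eyes.camera("top");pickle.dump((p,d,eyes.camera_info("top")),open("pics/top7.pkl","wb"))
cv2.imwrite("pics/top7.png",p[:,:,::-1])
cv2.imwrite("pics/t7c.png",cv2.resize(p[165:310,300:445,::-1],None,fx=4,fy=4,interpolation=cv2.INTER_CUBIC))
E
```

```text
11.7 [ 0.3989 -0.0829  0.4169] 
 [[ 0.04   0.983  0.179]
 [ 0.999 -0.038 -0.01 ]
 [-0.003  0.179 -0.984]] 
tip [ 0.4315 -0.0847  0.2378] low z 0.2361 [ 0.3 -0.8 -0.1]
```

View pics/s7c.png

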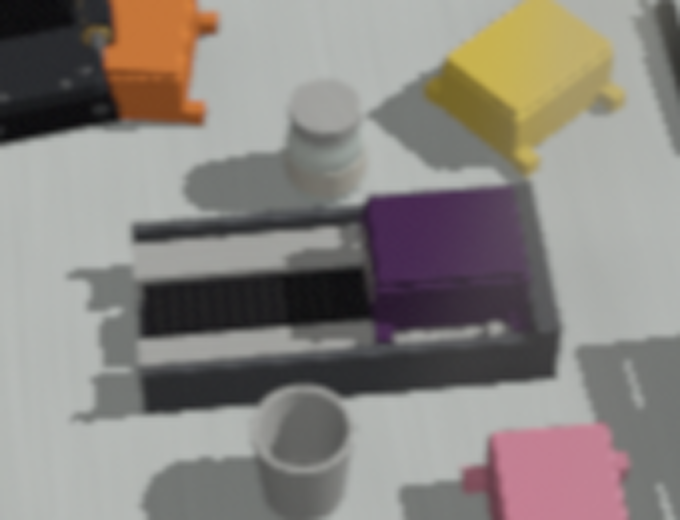

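View pics/t7c.png

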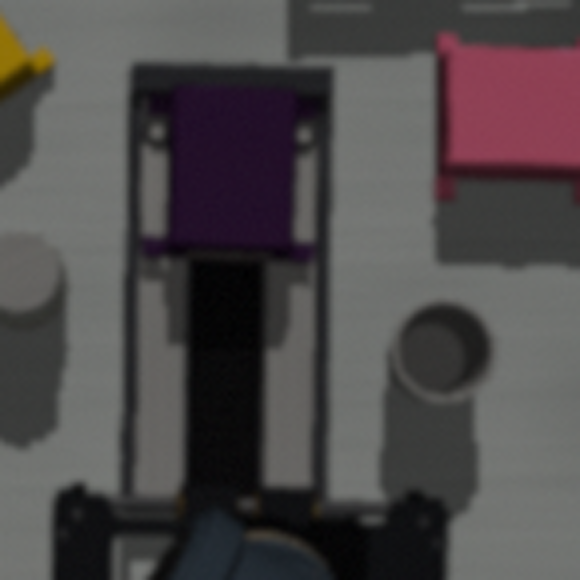

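View pics/wrist7.png

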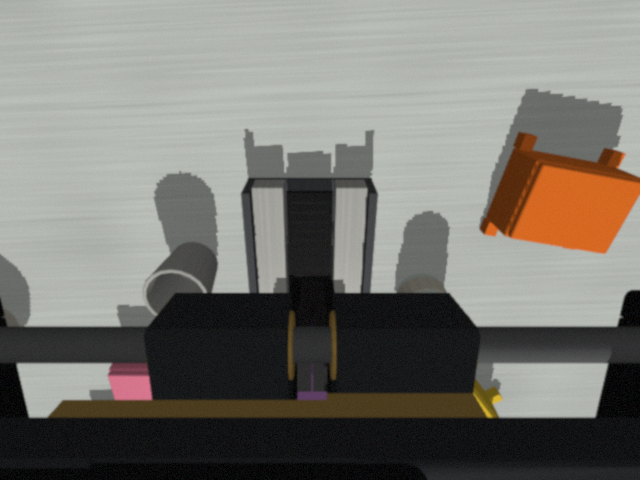

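The top view shows the tub at the end stop, with the pins up behind its front lugs (crop 158,133 and 303,133). I confirm with depth.

```bash
python3 - <<'E'
from h import *
p,d,i=pickle.load(open("pics/top7.pkl","rb")); W=cloud(p,d,i); p0,d0,i0=pickle.load(open("pics/top0.pkl","rb")); W0=cloud(p0,d0,i0)
for n,(r0,r1,c0,c1) in dict(strip=(240,280,350,363),pinL=(197,200,338,341),pinR=(197,200,374,377),stopjar=(228,238,300,310),cup=(246,256,406,416)).items():
    for w in(W0,W): print(n,np.median(w[r0:r1,c0:c1].reshape(-1,3),0).round(4))
m=(W[...,2]>.075)&(np.abs(W[...,1]+.1)<.045)&(W[...,0]>.55)&(W[...,0]<.72)
P=W[m];print(np.percentile(P[:,0],[1,99]),np.median(P[:,2]))
df=np.abs(p.astype(int)-p0).sum(2)>60
print(cv2.connectedComponentsWithStats(df.astype(np.uint8))[2][1:][lambda s:slice(None)] if 0 else [tuple(s) for s in cv2.connectedComponentsWithStats(df.astype(np.uint8))[2][1:] if s[4]>15])
E
```

```text
strip [ 0.5273 -0.0931  0.0331]
strip [ 0.5265 -0.0934  0.0324]
pinL [ 0.678  -0.0546  0.0424]
pinL [ 0.678  -0.0546  0.0441]
pinR [ 0.6768 -0.1429  0.0419]
pinR [ 0.6747 -0.1428  0.0417]
stopjar [0.5906 0.03   0.077 ]
stopjar [0.5905 0.0301 0.0764]
cup [ 0.5493 -0.2306  0.0082]
cup [ 0.5491 -0.2306  0.0077]
[0.60127671 0.69882414] 0.08847285251977935
[(np.int32(337), np.int32(189), np.int32(11), np.int32(18), np.int32(91)), (np.int32(349), np.int32(189), np.int32(10), np.int32(2), np.int32(18)), (np.int32(372), np.int32(190), np.int32(7), np.int32(6), np.int32(29)), (np.int32(349), np.int32(192), np.int32(17), np.int32(13), np.int32(175)), (np.int32(367), np.int32(192), np.int32(7), np.int32(15), np.int32(63)), (np.int32(335), np.int32(207), np.int32(8), np.int32(13), np.int32(88)), (np.int32(373), np.int32(208), np.int32(6), np.int32(13), np.int32(69)), (np.int32(335), np.int32(224), np.int32(7), np.int32(11), np.int32(61)), (np.int32(373), np.int32(225), np.int32(6), np.int32(11), np.int32(49)), (np.int32(334), np.int32(230), np.int32(13), np.int32(41), np.int32(302)), (np.int32(348), np.int32(231), np.int32(17), np.int32(14), np.int32(202)), (np.int32(366), np.int32(231), np.int32(13), np.int32(41), np.int32(295)), (np.int32(154), np.int32(285), np.int32(259), np.int32(195), np.int32(17733)), (np.int32(0), np.int32(430), np.int32(60), np.int32(50), np.int32(2379)), (np.int32(323), np.int32(457), np.int32(25), np.int32(17), np.int32(175)), (np.int32(355), np.int32(463), np.int32(6), np.int32(5), np.int32(17)), (np.int32(292), np.int32(467), np.int32(6), np.int32(13), np.int32(35))]
```

The strip and pins are back at their raised height, the tub is home and level, and the bystanders have not moved. I hand in.

```bash
python3 -c "
from rig import robot
print(robot.hand_in())"
```

```text
the job is handed in; nothing more can be done
None
```

The tub is home against the end stop with the pins up behind its front lugs, and I handed the job in at about 12 s. With closed fingertips and the hand tilted 10° back, I pressed the strip down about 13 mm and kept it down. I pushed the tub about 47 mm until the push force rose to 16.5 N and it stalled, then backed off, let the strip rise and lifted the hand clear.

**Last checks:**
- **Tub position:** the lid lies at x = 0.601–0.699, with its front at the end stop, and it is level.
- **Strip:** its height is the same as at the start, 32–33 mm by depth.
- **Pins:** they read 42–44 mm, against about 42 mm before.
- **Jar and cup:** their depth readings did not change. The top-view image comparison showed changes only at the dock and the robot.
- **Hand:** clear, with about 0 N on the wrist.

**Disagreement:** the two fixed cameras differed by 4–7 mm on the dock and tub positions. This was within the margins, and contact force settled the final position.

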